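# Release the bottle rack's ratchet stop and push it back

## Robot

A 6-joint arm with a two-finger parallel gripper is mounted at the origin on the work surface; the furniture and walls round the work are solid. World frame = base frame: x ahead of the robot, y to its left, z up, the work surface at z = 0. Lengths are in m, angles in rad, forces in N, time in s.
With the tool pointing down it reaches from about 0.425 to 0.95 m from the base axis. Payload 14.7 kg.
Tool frame: the origin (TCP) lies at the very end of the fingers, on their centre line; the grasp point (between the pads) lies 19 mm behind it; x points along the fingers, z is the direction in which the jaws open and shut, and the axes are right-handed (so a half turn about x gives the same grasp; the last joint's range is limited). The gripper opens to 85 mm and grips with 20 to 120 N. Pads are 22 mm wide; open, the fingers measure 114 mm over their backs; the gripper's body (76 mm by 85 mm) begins 54 mm behind the grasp point. The pads swing forward as they close: fully open they stand 13 mm farther back than shut.
Start: joints at [-1.267, 0.48, 1.596, -0, 1.065, -0.047], TCP at [0.223, -0.61, 0.231] pointing down, gripper open.
Joint ranges: [-2.75, 2.75], [-0.82, 2.05], [0.23, 2.67], [-1.56, 4.7], [0.09, 2.69], [-2.92, 2.92]. Speed limits (rad/s): [1.89, 1.89, 2.39, 3.01, 3.01, 3.01].

## Interface

Orientations are given as a 3x3 rotation matrix whose columns are the frame's x, y, z axes.
In Python, from bench import readout, viewer, ctrl gives the robot as it stands.
- The arm moves only by the shell command python3 -m crank 'ROWS' [OPENING] [FORCE]. ROWS is JSON, a list of rows, each a list of 6 numbers: the shift along the tool's x, y, z in mm, then the turn, a rotation vector about the tool's x, y, z in rad. A call has 1 to 20 rows; each row is the pose to reach, as a shift and turn from the pose commanded when the call began, along the tool's axes at that moment; what a row does not reach only later rows make up. A row lasts 1/10 s, in which the tool goes at most 50 mm and 8.59 degrees, less where a joint would pass 70% of its speed; a pose out of reach is approached as far as the arm can. A call with a gripper value outside its range is refused whole. OPENING is the opening, from 0 (shut) to 1 (fully open), set as the call begins (- or left out, the last holds). The fingers move at their own pace and stop on an object; FORCE is the grip in N (left out, the last holds). Time passes only in rows, so rows that repeat a pose let the fingers close. It gives the time, the measured TCP pose, the force and the opening at its end, in the units of the state.
- readout.state(): the state, without advancing time (a new reading comes with each control period).
- viewer.grab_frame(name): name is "scene" or "top" or "wrist"; returns a dict with "image" (384x512x3 uint8, red, green, blue), "K" (3x3 intrinsics, pixels), "origin" and "rotation" of the camera in the world. Camera axes: x right, y down, z forward; pixel columns grow to the right and rows downward; lengths in m; the calibration is good to about 2 mm. A picture is of the moment at which its call begins. There is no depth.
- ctrl.close_job(): hands the job in, once; it reports no verdict.
The state is a dict: "clock": time; "joint_positions": joint angles; "qd": joint speeds; "joint_torque": joint torques, N m; "tcp_pos": TCP position; "tcp_rot": TCP orientation; "force": force on the tool from outside, world axes, zero at the start; "wrist_torque": the same for the moment, N m; "finger_gap": opening from 0.0 (shut) to 1.0 (fully open).
Only numpy, scipy, OpenCV 4.12 (cv2) and the standard library are available. Lean on these libraries where they do the work, as an engineer would, in place of code of your own. Each camera call takes 0.05 s, during which the arm holds its last target. There are 200 camera calls.

## Task

The blue sliding stop on the bottle rack has to go back to make room for more bottles. Press its red release pad down and, keeping it pressed, push the stop away from the two bottles along its toothed bar until it is fully back against the end of the bar; then let the pad come up and move clear. Leave the bottles standing in the rack, and everything else on the bench, where they are, and pick nothing up.

Things in the scene. Friction and masses are not known exactly. Their poses are not given: they have to be found in the camera images.
- rack: bottle rack fixed to the bench; place and yaw vary. Aluminium deck 320 mm long (its x), 84 wide (y), top 8 above the bench; origin under its centre, z up. Grey end plate 72 tall at x -159 to -150, two bottles before it. Toothed steel bar (tips 17 above the bench) along the middle, x -35 to 146, then a grey end stop 37 tall. +x, from bottles to end stop, is the way the stop is pushed back
- stop (a joint): blue sliding stop along the bar, m: 0 = nearest the bottles, 0.100 = fully back at the end stop (hard end); grows along the rack's +x; starts 0 to 0.035. With the release down it slides at about 1.5 N; nothing springs it along. With the release up a ratchet (8 mm teeth) locks it against +x after at most 8 mm of play
- release (a joint): angle of the release rocker, rad: 0 to 0.15 = up, ratchet engaged; 0.34 = pad fully down (hard end, 8 mm of pad travel, 24 mm from the pivot). The pawl is clear of the teeth above about 0.18 (4 mm of travel). It springs back up when let go: about 2.5 N to start, 6 N fully down
- release_pad (a point): centre of the top of the red release pad, 20 mm along the bar, 32 across, about 46 mm above the bench when up. It rides on the stop, 17 mm before (rack's -x) the rear plate's inner face and 52 behind the front plate's, between two low side cheeks (tops 34 above the bench, 38 apart), open from above. Pressed, it rocks down, its +x edge most
- push_face (a point): middle of the black rubber patch on the inner face of the stop's rear plate, 58 mm above the bench. The plate is 8 thick, 50 wide, top 72 above the bench; the stop's front plate (8 thick, 70 wide, same top) is 68 mm before it, by the bottles. A finger standing on the pad meets this face when it moves along the rack's +x and so pushes the stop
- std_1_mid (a point): centre of the white bottle with red cap, 48 mm across, 106 tall, standing loose in the rack by the end plate; must stay
- std_2_mid (a point): centre of the white bottle with blue cap, 48 mm across, 106 tall, standing loose in the rack next to the sliding stop; must stay
- std_3_mid (a point): centre of the white bottle with white cap, 48 mm across, 106 tall, standing loose at the back: the bottle that is to go into the rack later; leave it alone
- beaker_100_mid (a point): centre of the clear beaker, 52 mm across, 70 tall, loose at the back; leave it alone
- tape_roll_mid (a point): centre of the roll of brown tape lying flat, 94 mm across, 25 high, loose on the right; leave it alone
- timer_mid (a point): centre of the white bench timer lying flat, 66 x 66 x 18, loose on the right; leave it alone
- modifier_mid (a point): centre of the white bottle with green cap, 40 mm across, 86 tall, loose on the left; leave it alone
- amber_1_mid (a point): centre of the amber bottle with black cap, 42 mm across, 90 tall, loose at the back left; leave it alone
There are look-alikes about, which are no part of the job. What is shaped like the part that bears std_1_mid but pink or yellow is not meant.

How it is judged:
By the outcome, as a careful person would: the job done as asked, in the order asked, and still so for the second after the job is handed in, with the robot touching nothing.
It also fails if it takes over 32 s, if anything falls off the work surface, if the arm or the gripper's body presses on something with over 40 N, if the wrist force passes 120 N, or if a joint passes its speed limit or range.

## Working session

There is one attempt and no reset: what is moved stays moved. The work goes in short steps, Python scripts to look and compute and a shell command to move; the robot and the scene stay as the last step left them, time stands still between calls to the robot, and variables do not carry over. Pictures are saved under pics/ and viewed, about 8 in all and at most 12, crops included, and the job is handed in when it is done.

```bash
mkdir -p pics
python3 - <<'E'
from bench import readout, viewer
import cv2,pickle
d={}
for n in("scene","top"):
    f=viewer.grab_frame(n);d[n]=f
    cv2.imwrite(f"pics/{n}0.png",cv2.resize(f["image"][:,:,::-1],None,fx=1.5,fy=1.5,interpolation=cv2.INTER_CUBIC))
    print(n,f["K"],f["origin"],f["rotation"])
pickle.dump(d,open("f0.pkl","wb"))
s=readout.state();print(s["clock"],s["tcp_pos"],s["tcp_rot"],s["force"],s["finger_gap"])
E
```

```text
scene [[451.46100819   0.         254.07522963]
 [  0.         451.46100819 189.61211907]
 [  0.           0.           1.        ]] [-0.15267955  0.43000804  1.11192831] [[-0.50811481 -0.67188083  0.53888357]
 [-0.86109405  0.38296066 -0.33445205]
 [ 0.01834072 -0.63396947 -0.77314056]]
top [[378.92557706   0.         252.51389738]
 [  0.         378.92557706 195.98146412]
 [  0.           0.           1.        ]] [ 0.39318469 -0.01517881  1.02998582] [[-0.01661482 -0.98876799  0.14853217]
 [-0.99968342  0.01923479  0.01621999]
 [-0.01889479 -0.14821566 -0.98877455]]
0.1 [ 0.22328475 -0.61005889  0.23072678] [[-2.98801854e-04  9.39105593e-01  3.43628573e-01]
 [ 1.03532741e-03  3.43628695e-01 -9.39105025e-01]
 [-9.99999419e-01  7.51617563e-05 -1.07495865e-03]] [0.06187539 0.09643425 0.50553118] 0.998331927990573
```

View pics/scene0.png

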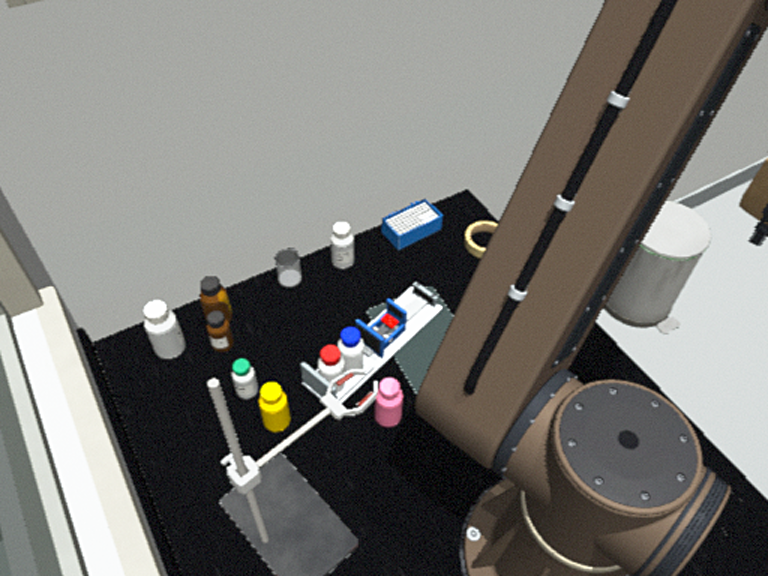

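View pics/top0.png

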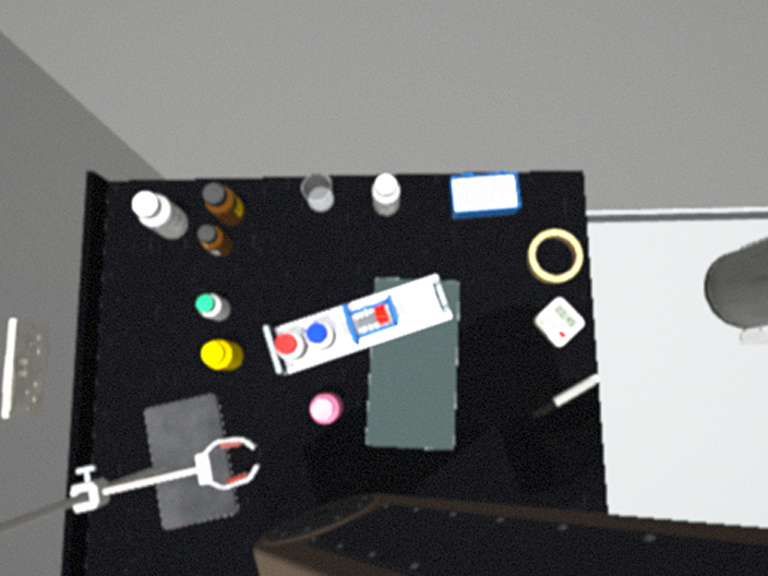

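The top view (1.5x) shows the rack from (275,350) to (443,298). Its blue stop is at (370,318), with the red pad at (383,315). Things that could be mistaken for the stop or pad are the blue tip box (485,195), the red clamp pads (235,445 and 235,478), the red bottle cap (287,343), and the pink (325,408) and yellow (221,354) bottles. I choose the stop on the deck, and will check it in a close crop.

Run:
```python
import cv2,pickle,numpy as np
d=pickle.load(open("f0.pkl","rb"))
a=d["top"]["image"][175:260,170:315,::-1]; b=d["scene"]["image"][180:280,195:305,::-1]
a=cv2.resize(a,None,fx=5,fy=5,interpolation=cv2.INTER_CUBIC)
cv2.imwrite("pics/c_top.png",a)
b=cv2.resize(b,None,fx=6,fy=6,interpolation=cv2.INTER_CUBIC)
cv2.imwrite("pics/c_scene.png",b)
```

```text
(no output)
```

View pics/c_top.png

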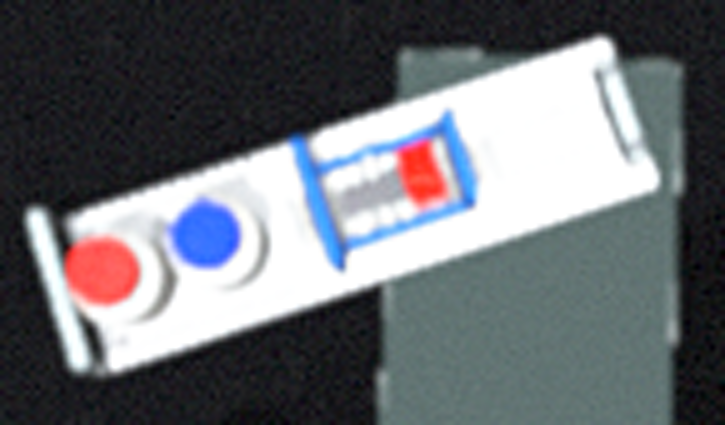

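View pics/c_scene.png

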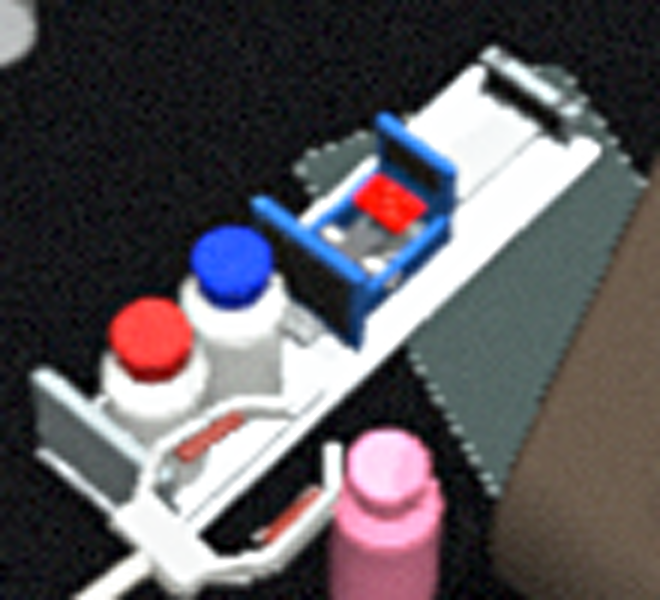

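```bash
cat > h.py <<'E'
import numpy as np,pickle
from scipy.optimize import least_squares
d=pickle.load(open("f0.pkl","rb"))
C={"top":(170,175,5),"scene":(195,180,6)}
def orig(n,uv):
    a,b,s=C[n];return np.array([a+(uv[0]+.5)/s-.5,b+(uv[1]+.5)/s-.5])
def proj(n,P):
    f=d[n];c=np.asarray(f["rotation"]).T@(np.asarray(P)-f["origin"]);c=np.asarray(f["K"])@c;return c[:2]/c[2]
def tri(obs):
    return least_squares(lambda P:np.concatenate([proj(n,P)-uv for n,uv in obs]),[.5,0,.1])
E
cat > fit.py <<'E'
from h import *
# (view, crop px, dx from pad?(1)/rack(0), x,y,z mm)
O=[("top",(607,38),0,160,42,8),("top",(658,187),0,160,-42,8),("top",(295,140),1,-60,35,72),("top",(338,268),1,-60,-35,72),
("top",(449,113),1,21,25,72),("top",(473,203),1,21,-25,72),("top",(422,172),1,0,0,46),
("scene",(600,148),0,160,-42,8),("scene",(390,203),1,0,0,46),("scene",(258,200),1,-56,35,72),("scene",(365,285),1,-56,-35,72),
("scene",(382,116),1,21,25,72),("scene",(452,173),1,21,-25,72)]
def P(v,o):
    x=o[3]/1e3+(v[3] if o[2] else 0);y=o[4]/1e3;c,s=np.cos(v[2]),np.sin(v[2])
    return [v[0]+c*x-s*y,v[1]+s*x+c*y,o[5]/1e3]
r=least_squares(lambda v:np.concatenate([proj(o[0],P(v,o))-orig(o[0],o[1]) for o in O]),[.5,0,-1.3,.04],loss="soft_l1")
v=r.x;print("rack",v[:2],"yaw",v[2],"pad_x",v[3])
print(np.round(np.array([proj(o[0],P(v,o))-orig(o[0],o[1]) for o in O]),1).tolist())
X=np.array([np.cos(v[2]),np.sin(v[2]),0]);print("X",X,"pad",P(v,("",0,1,0,0,46)),"face",P(v,("",0,1,17,0,58)))
np.save("rack.npy",v)
t=tri([("top",np.array([258,441])/1.5),("scene",orig("scene",(290,408)))]);print("clamp tip",t.x,t.fun)
t=tri([("top",np.array([207,470])/1.5),("scene",orig("scene",(160,535)))]);print("clamp root",t.x,t.fun)
t=tri([("top",np.array([90,490])/1.5),("scene",np.array([241,470])/1.5)]);print("clamp boss",t.x,t.fun)
E
python3 fit.py
python3 - <<'E'
from bench import readout
import numpy as np
s=readout.state();R=np.array(s["tcp_rot"]);v=np.load("rack.npy");X=np.array([np.cos(v[2]),np.sin(v[2]),0]);Y=np.array([-X[1],X[0],0])
pad=np.array([v[0],v[1],0])+v[3]*X
g=pad+4*X/1e3;g[2]=.10
from scipy.spatial.transform import Rotation as Ro
for sg in(1,-1):
    T=np.column_stack([[0,0,-1],np.cross(sg*Y,[0,0,-1]),sg*Y])
    print(sg,"rotvec tool",Ro.from_matrix(R.T@T).as_rotvec())
print("shift tool mm",R.T@(g-s["tcp_pos"])*1e3, g)
E
```

```text
rack [0.4940598  0.03628747] yaw -1.2688343811441418 pad_x 0.03918889690812766
[[-0.1, 0.4], [-0.2, -0.4], [-1.8, -0.0], [-2.0, 0.5], [-1.3, -0.8], [0.1, -0.3], [-0.5, 0.3], [1.2, 0.3], [0.3, -0.5], [0.4, -0.6], [0.8, -1.0], [0.3, -0.2], [1.6, -0.4]]
X [ 0.29739395 -0.95475486  0.        ] pad [np.float64(0.5057143448749994), np.float64(-0.0011283174437426158), 0.046] face [np.float64(0.5107700421094247), np.float64(-0.01735915000014048), 0.058]
clamp tip [0.31482536 0.16339158 0.25115249] [-0.36094225 -0.29483485  0.50598602  0.1070286 ]
clamp root [0.2823412  0.23004247 0.26342843] [-1.79590758 -1.49292445  2.44842301  0.59027309]
clamp boss [0.25721007 0.38258171 0.26112063] [-0.80833287 -0.70855999  1.03242797  0.34405697]
1 rotvec tool [-1.52197990e+00 -8.01776341e-04 -8.78092925e-04]
-1 rotvec tool [ 1.61961242e+00 -8.89884412e-04  8.12543009e-04]
shift tool mm [ 131.26844411  474.27221195 -470.66312109] [ 0.50690392 -0.00494734  0.1       ]
```

```bash
python3 -m crank '[[10,120,-120,-0.4,0,0],[30,240,-240,-0.8,0,0],[50,360,-360,-1.2,0,0],[50,474,-471,-1.522,0,0],[50,474,-471,-1.522,0,0],[50,474,-471,-1.522,0,0],[50,474,-471,-1.522,0,0],[50,474,-471,-1.522,0,0],[50,474,-471,-1.522,0,0],[50,474,-471,-1.522,0,0],[50,474,-471,-1.522,0,0],[50,474,-471,-1.522,0,0],[50,474,-471,-1.522,0,0],[50,474,-471,-1.522,0,0],[50,474,-471,-1.522,0,0],[50,474,-471,-1.522,0,0],[50,474,-471,-1.522,0,0],[50,474,-471,-1.522,0,0]]' 0
python3 - <<'E'
from bench import readout, viewer
import cv2,pickle,numpy as np
f=viewer.grab_frame("wrist");pickle.dump(f,open("w1.pkl","wb"))
v=np.load("rack.npy");X=np.array([np.cos(v[2]),np.sin(v[2]),0]);Y=np.array([-X[1],X[0],0])
im=cv2.resize(f["image"][:,:,::-1],None,fx=1.5,fy=1.5,interpolation=cv2.INTER_CUBIC)
def pr(x,y,z):
    P=np.array([v[0],v[1],z/1e3])+x/1e3*X+y/1e3*Y
    c=np.asarray(f["K"])@(np.asarray(f["rotation"]).T@(P-f["origin"]));return c[:2]/c[2]*1.5+.25
p=v[3]*1e3
for q in [(p-10,16,46),(p-10,-16,46),(p+10,16,46),(p+10,-16,46),(p+17,25,72),(p+17,-25,72),(p-52,35,72),(p-52,-35,72),(160,42,8),(160,-42,8)]:
    u=pr(*q);print(q,u.round());cv2.circle(im,tuple(int(t) for t in u),3,(0,255,0),1)
cv2.imwrite("pics/w1.png",im)
s=readout.state();print(s["clock"],s["tcp_pos"],s["tcp_rot"],s["force"])
E
```

```text
clock: 1.9
tcp_pos: [0.5063, -0.0061, 0.1814]
tcp_rot: [[-0.0, -0.296, 0.955], [-0.0, 0.955, 0.296], [-1.0, -0.0, -0.0]]
force: [1.1, 0.2, -0.1]
finger_gap: -0.001
(np.float64(29.18889690812766), 16, 46) [411. 249.]
(np.float64(29.18889690812766), -16, 46) [358. 249.]
(np.float64(49.18889690812766), 16, 46) [410. 281.]
(np.float64(49.18889690812766), -16, 46) [359. 281.]
(np.float64(56.18889690812766), 25, 72) [428. 304.]
(np.float64(56.18889690812766), -25, 72) [341. 304.]
(np.float64(-12.81110309187234), 35, 72) [450. 181.]
(np.float64(-12.81110309187234), -35, 72) [319. 181.]
(160, 42, 8) [439. 408.]
(160, -42, 8) [330. 408.]
1.95 [ 0.50640501 -0.00612018  0.18143133] [[ 3.94901756e-05 -2.96031170e-01  9.55178279e-01]
 [-5.45997743e-05  9.55178278e-01  2.96031172e-01]
 [-9.99999998e-01 -6.38428414e-05  2.15569229e-05]] [0.64533899 0.83408792 0.14522791]
```

View pics/w1.png

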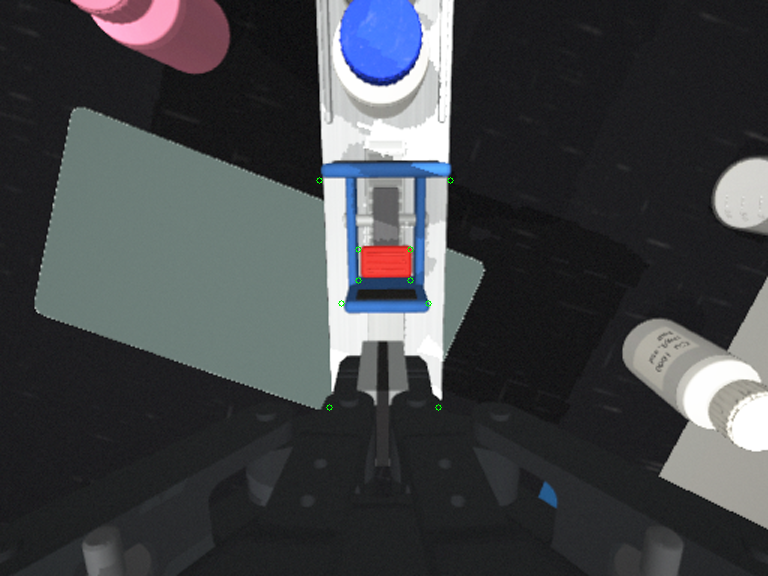

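The wrist view confirms the choice: the red pad is at (386,262), inside the blue cheeks, with the black push face at (387,297). The pad sits about 2 mm toward -x from my fit. I'll correct for that and descend to just above it.

```bash
python3 -m crank '[[30,3,1.5,0,0,0],[60,3,1.5,0,0,0],[90,3,1.5,0,0,0],[110,3,1.5,0,0,0],[120,3,1.5,0,0,0],[125,3,1.5,0,0,0],[125,3,1.5,0,0,0],[125,3,1.5,0,0,0]]' 0
python3 - <<'E'
from bench import readout, viewer
import cv2,pickle,numpy as np
out=[]
for n,(a,b,c,e) in {"wrist":(100,270,180,340),"top":(0,0,0,0)}.items():
    f=viewer.grab_frame(n);pickle.dump(f,open(f"{n}2.pkl","wb"))
w=pickle.load(open("wrist2.pkl","rb"))["image"][:,:,::-1];t=pickle.load(open("top2.pkl","rb"))["image"][175:260,170:315,::-1]
cv2.imwrite("pics/w2.png",cv2.resize(w[100:320,150:370],(600,600),interpolation=cv2.INTER_CUBIC))
s=readout.state();print(s["clock"],s["tcp_pos"],s["force"])
v=np.load("rack.npy");X=np.array([np.cos(v[2]),np.sin(v[2])]);r=s["tcp_pos"][:2]-v[:2];print("rack xy",r@X*1e3,r@[-X[1],X[0]]*1e3)
E
```

```text
clock: 2.75
tcp_pos: [0.5078, -0.002, 0.0571]
tcp_rot: [[0.001, -0.297, 0.955], [-0.0, 0.955, 0.297], [-1.0, -0.0, 0.001]]
force: [-1.0, -0.1, 0.4]
finger_gap: 0.001
2.85 [ 0.50778974 -0.0019439   0.05718035] [-0.10216957  0.49760614 -0.17792635]
rack xy 40.584787556165146 1.7389456318118413
```

View pics/w2.png

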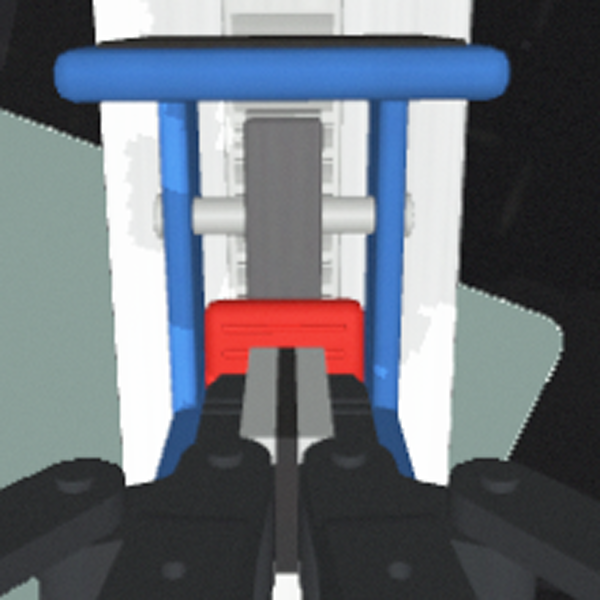

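The fingers (285,370) are centred over the red pad (285,340), in front of the rear plate and clear of the cheeks. Next I press down in steps and watch the force.

```bash
python3 -m crank '[[5,0,0,0,0,0],[9,0,0,0,0,0],[9,0,0,0,0,0]]' 0
python3 -m crank '[[2,0,0,0,0,0],[4,0,0,0,0,0],[4,0,0,0,0,0]]'
python3 -m crank '[[2,0,0,0,0,0],[3,0,0,0,0,0],[3,0,0,0,0,0]]'
```

```text
clock: 3.15
tcp_pos: [0.5073, -0.0019, 0.047]
tcp_rot: [[0.0, -0.298, 0.955], [0.0, 0.955, 0.298], [-1.0, -0.0, 0.0]]
force: [1.8, 0.8, 1.7]
finger_gap: 0.003
clock: 3.45
tcp_pos: [0.5073, -0.0019, 0.0431]
tcp_rot: [[0.0, -0.297, 0.955], [-0.0, 0.955, 0.297], [-1.0, -0.0, 0.0]]
force: [1.4, -0.1, 2.9]
finger_gap: -0.003
clock: 3.75
tcp_pos: [0.5075, -0.0019, 0.0404]
tcp_rot: [[0.001, -0.297, 0.955], [-0.0, 0.955, 0.297], [-1.0, -0.0, 0.0]]
force: [0.2, -0.5, 5.8]
finger_gap: -0.0
```

```bash
python3 -m crank '[[1,0,0,0,0,0],[2,0,0,0,0,0],[2,0,0,0,0,0]]'
python3 -m crank '[[0.5,0,0,0,0,0],[1,0,0,0,0,0],[1,0,0,0,0,0]]'
```

```text
clock: 4.05
tcp_pos: [0.5077, -0.0019, 0.0387]
tcp_rot: [[0.001, -0.297, 0.955], [-0.0, 0.955, 0.297], [-1.0, -0.0, 0.001]]
force: [0.9, 0.3, 12.8]
finger_gap: 0.002
clock: 4.35
tcp_pos: [0.5078, -0.0019, 0.0378]
tcp_rot: [[0.001, -0.298, 0.955], [-0.0, 0.955, 0.298], [-1.0, -0.0, 0.001]]
force: [-0.2, 0.1, 15.4]
finger_gap: -0.002
```

The pad is fully down (15 N at the hard end). Now I push along +x, which is the tool's -y.

```bash
python3 -m crank '[[0,-2,0,0,0,0],[0,-5,0,0,0,0],[0,-8,0,0,0,0],[0,-12,0,0,0,0],[0,-16,0,0,0,0],[0,-20,0,0,0,0],[0,-20,0,0,0,0]]'
```

```text
clock: 5.05
tcp_pos: [0.5139, -0.0214, 0.0378]
tcp_rot: [[0.001, -0.297, 0.955], [-0.0, 0.955, 0.297], [-1.0, -0.001, 0.001]]
force: [0.0, -1.5, 15.2]
finger_gap: -0.003
```

```bash
python3 -m crank '[[0,-4,0,0,0,0],[0,-8,0,0,0,0],[0,-12,0,0,0,0],[0,-16,0,0,0,0],[0,-20,0,0,0,0],[0,-24,0,0,0,0],[0,-28,0,0,0,0],[0,-32,0,0,0,0],[0,-36,0,0,0,0],[0,-40,0,0,0,0],[0,-45,0,0,0,0],[0,-50,0,0,0,0]]'
python3 - <<'E'
from bench import readout, viewer
import cv2,pickle,numpy as np
w=viewer.grab_frame("wrist")["image"][:,:,::-1]; t=viewer.grab_frame("top")["image"][175:260,170:315,::-1]
im=np.hstack([cv2.resize(w[60:340,130:390],None,fx=1.4,fy=1.4),np.zeros((392,1,3),np.uint8)])
t=cv2.resize(t,None,fx=2.9,fy=2.9,interpolation=cv2.INTER_CUBIC)
c=np.zeros((392,im.shape[1]+t.shape[1],3),np.uint8);c[:,:im.shape[1]]=im;c[:t.shape[0],im.shape[1]:]=t
cv2.imwrite("pics/p3.png",c)
s=readout.state();print(s["clock"],s["tcp_pos"],s["force"])
v=np.load("rack.npy");X=np.array([np.cos(v[2]),np.sin(v[2])]);r=s["tcp_pos"][:2]-v[:2];print("rack xy",r@X*1e3,r@[-X[1],X[0]]*1e3)
E
```

```text
clock: 6.25
tcp_pos: [0.529, -0.0688, 0.0379]
tcp_rot: [[0.002, -0.298, 0.955], [-0.0, 0.955, 0.298], [-1.0, -0.001, 0.002]]
force: [1.8, 2.1, 13.4]
finger_gap: -0.002
6.35 [ 0.52911798 -0.0692515   0.03785317] [ 1.82440052 -1.48078706 13.77651101]
rack xy 111.18993709947912 2.0853119560600377
```

View pics/p3.png

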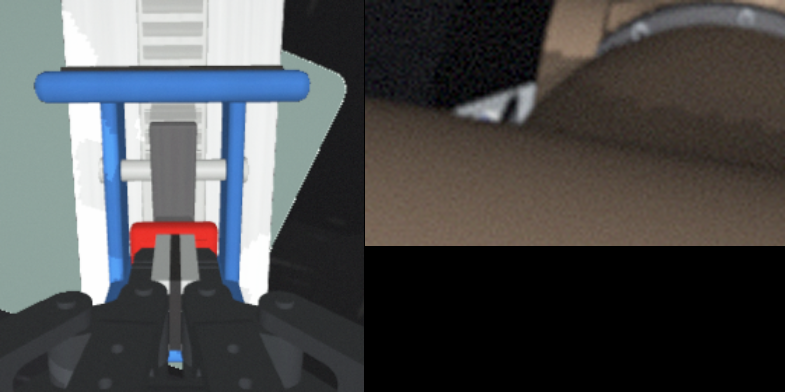

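The stop (blue plate at (170,85) in the wrist view) has moved along with the fingers, pad still down. About 15 mm is left, so I continue slowly until the force rises.

```bash
python3 -m crank '[[0,-2,0,0,0,0],[0,-4,0,0,0,0],[0,-6,0,0,0,0],[0,-8,0,0,0,0],[0,-10,0,0,0,0],[0,-12,0,0,0,0],[0,-12,0,0,0,0]]'
python3 -m crank '[[0,-1,0,0,0,0],[0,-2,0,0,0,0],[0,-3,0,0,0,0],[0,-3,0,0,0,0]]'
```

```text
clock: 7.05
tcp_pos: [0.5325, -0.08, 0.0379]
tcp_rot: [[0.002, -0.297, 0.955], [0.0, 0.955, 0.297], [-1.0, -0.0, 0.002]]
force: [1.9, 5.3, 13.9]
finger_gap: -0.004
clock: 7.45
tcp_pos: [0.5324, -0.0803, 0.0378]
tcp_rot: [[-0.0, -0.297, 0.955], [0.003, 0.955, 0.297], [-1.0, 0.002, 0.0]]
force: [2.4, 39.5, 19.5]
finger_gap: -0.004
```

Firm contact: the TCP stalled at 39 N, at rack x 122.7 mm. That puts the stop's rear face at about 137 mm and its back at 145 mm, against the end stop at 146 mm. I'll ease the push and then let the pad up straight.

```bash
python3 -m crank '[[0,1,0,0,0,0],[0,1.5,0,0,0,0],[0,1.5,0,0,0,0]]'
python3 -m crank '[[-3,0,0,0,0,0],[-6,0,0,0,0,0],[-9,0,0,0,0,0],[-12,0,0,0,0,0],[-16,0,0,0,0,0],[-16,0,0,0,0,0]]'
```

```text
clock: 7.75
tcp_pos: [0.5325, -0.0801, 0.0378]
tcp_rot: [[0.001, -0.298, 0.955], [0.001, 0.955, 0.298], [-1.0, 0.001, 0.001]]
force: [2.2, 21.4, 16.5]
finger_gap: -0.0
clock: 8.35
tcp_pos: [0.5303, -0.0807, 0.0529]
tcp_rot: [[-0.003, -0.297, 0.955], [0.001, 0.955, 0.297], [-1.0, 0.002, -0.003]]
force: [-4.4, 7.9, 3.5]
finger_gap: -0.003
```

```bash
python3 -m crank '[[-1,2,0,0,0,0],[-2,4,0,0,0,0],[-3,5,0,0,0,0],[-20,5,0,0,0,0],[-50,5,0,0,0,0],[-90,5,0,0,0,0],[-120,5,0,0,0,0],[-130,5,0,0,0,0],[-130,5,0,0,0,0],[-130,5,0,0,0,0]]'
python3 - <<'E'
from bench import readout, viewer
import cv2,pickle,numpy as np
f=viewer.grab_frame("wrist");pickle.dump(f,open("w4.pkl","wb"))
v=np.load("rack.npy");X=np.array([np.cos(v[2]),np.sin(v[2]),0]);Y=np.array([-X[1],X[0],0])
im=cv2.resize(f["image"][:,:,::-1],None,fx=1.5,fy=1.5,interpolation=cv2.INTER_CUBIC)
for q in [(111,16,46),(111,-16,46),(131,16,46),(131,-16,46),(138,25,72),(138,-25,72),(69,35,72),(69,-35,72)]:
    P=np.array([v[0],v[1],q[2]/1e3])+q[0]/1e3*X+q[1]/1e3*Y
    c=np.asarray(f["K"])@(np.asarray(f["rotation"]).T@(P-f["origin"]));u=c[:2]/c[2]*1.5+.25
    print(q,u.round());cv2.circle(im,tuple(int(t) for t in u),3,(0,255,0),1)
cv2.imwrite("pics/w4.png",im)
s=readout.state();print(s["clock"],s["tcp_pos"],s["force"])
E
```

```text
clock: 9.35
tcp_pos: [0.5301, -0.0768, 0.1825]
tcp_rot: [[-0.001, -0.297, 0.955], [0.0, 0.955, 0.297], [-1.0, 0.0, -0.001]]
force: [-0.5, 0.7, -0.7]
finger_gap: 0.0
(111, 16, 46) [408. 261.]
(111, -16, 46) [356. 261.]
(131, 16, 46) [407. 292.]
(131, -16, 46) [357. 292.]
(138, 25, 72) [425. 315.]
(138, -25, 72) [339. 315.]
(69, 35, 72) [447. 195.]
(69, -35, 72) [317. 194.]
9.4 [ 0.52979667 -0.07670065  0.18206343] [-0.5579242  -0.03361495 -0.21409247]
```

View pics/w4.png

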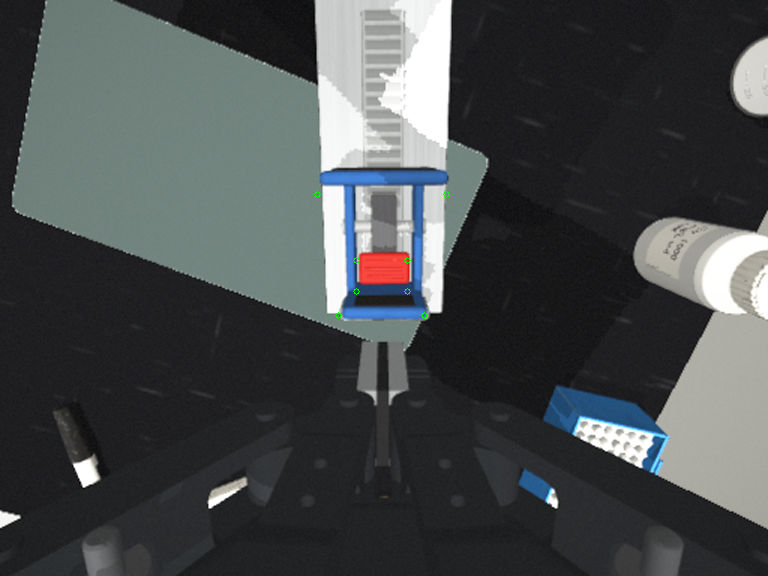

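The stop is back at the +x end. The pad is up at (384,268) and the rear plate is at (385,312), but the rear plate hides the gap to the end stop. I'll retreat sideways so the fixed cameras can see it.

```bash
python3 -m crank '[[-40,-20,-20,0,0,0],[-50,-60,-60,0,0,0],[-50,-100,-105,0,0,0],[-50,-150,-160,0.1,0,0],[-50,-200,-215,0.3,0,0],[-50,-250,-270,0.5,0,0],[-50,-300,-325,0.7,0,0],[-50,-350,-380,0.9,0,0],[-50,-415,-450,1.1,0,0],[-50,-415,-450,1.2,0,0],[-50,-415,-450,1.2,0,0],[-50,-415,-450,1.2,0,0],[-50,-415,-450,1.2,0,0],[-50,-415,-450,1.2,0,0],[-50,-415,-450,1.2,0,0],[-50,-415,-450,1.2,0,0]]'
python3 - <<'E'
from bench import readout, viewer
import cv2,pickle,numpy as np
d={n:viewer.grab_frame(n) for n in("scene","top")};pickle.dump(d,open("f5.pkl","wb"))
d0=pickle.load(open("f0.pkl","rb"))
a=cv2.resize(d["top"]["image"][175:260,170:315,::-1],None,fx=3.4,fy=3.4,interpolation=cv2.INTER_CUBIC)
b=cv2.resize(d["scene"]["image"][180:280,195:305,::-1],None,fx=2.8,fy=2.89,interpolation=cv2.INTER_CUBIC)
c=np.hstack([a,b]);w=c.shape[1]
e=np.hstack([cv2.cvtColor(cv2.resize(np.abs(d[n]["image"].astype(int)-d0[n]["image"]).max(2).astype(np.uint8),(w//2,w*3//8)),cv2.COLOR_GRAY2BGR) for n in d])
c=c[:,:e.shape[1]]
cv2.imwrite("pics/p5.png",np.vstack([c,e])[:600,:800])
print(c.shape,e.shape);s=readout.state();print(s["clock"],s["tcp_pos"],s["force"])
E
```

```text
clock: 11.0
tcp_pos: [0.2246, -0.6057, 0.2321]
tcp_rot: [[-0.001, 0.782, 0.624], [0.002, 0.624, -0.782], [-1.0, 0.001, -0.002]]
force: [-0.5, 0.5, -0.8]
finger_gap: -0.001
(289, 800, 3) (300, 800, 3)
11.1 [ 0.22504516 -0.60581552  0.23286755] [0.55712832 0.21937717 0.78670338]
```

View pics/p5.png

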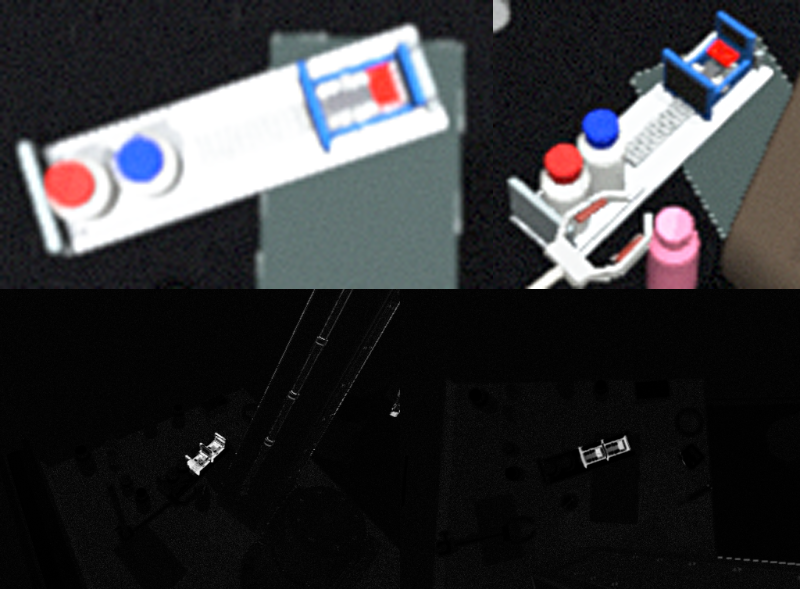

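Only the stop has changed; the difference images show no other object moved. I'll check the gap to the end stop with numbers and one zoom.

```bash
cat > m.py <<'E'
from h import *
import cv2
v=np.load("rack.npy");X=np.array([np.cos(v[2]),np.sin(v[2]),0]);Y=np.array([-X[1],X[0],0])
d1=pickle.load(open("f5.pkl","rb"))
for n in("top","scene"):
    r=[]
    for D,x0 in((d0:=d,37),(d1,117)):
        im=D[n]["image"].astype(int);m=(im[...,0]>120)&(im[...,1]<80)&(im[...,2]<80)
        u0=proj(n,np.array([v[0],v[1],.046])+x0/1e3*X);yy,xx=np.nonzero(m);k=np.hypot(xx-u0[0],yy-u0[1])<9
        w=np.array([xx[k].mean(),yy[k].mean()])
        q=least_squares(lambda q:proj(n,np.array([v[0],v[1],.045])+q[0]*X+q[1]*Y)-w,[x0/1e3,0]).x*1e3;r.append(q)
    print(n,np.round(r,1).tolist(),"moved",round(r[1][0]-r[0][0],1))
a=cv2.resize(d["top"]["image"][175:225,245:310,::-1],None,fx=6,fy=6,interpolation=cv2.INTER_CUBIC)
b=cv2.resize(d1["top"]["image"][175:225,245:310,::-1],None,fx=6,fy=6,interpolation=cv2.INTER_CUBIC)
e=cv2.resize(d["scene"]["image"][182:224,255:305,::-1],(390,300),interpolation=cv2.INTER_CUBIC)
f=cv2.resize(d1["scene"]["image"][182:224,255:305,::-1],(390,300),interpolation=cv2.INTER_CUBIC)
cv2.imwrite("pics/z6.png",np.vstack([np.hstack([a,b]),np.hstack([e,f])]))
E
python3 m.py
```

```text
top [[39.7, 0.7], [117.7, 0.7]] moved 78.0
scene [[36.9, -0.6], [115.7, 0.5]] moved 78.7
```

View pics/z6.png

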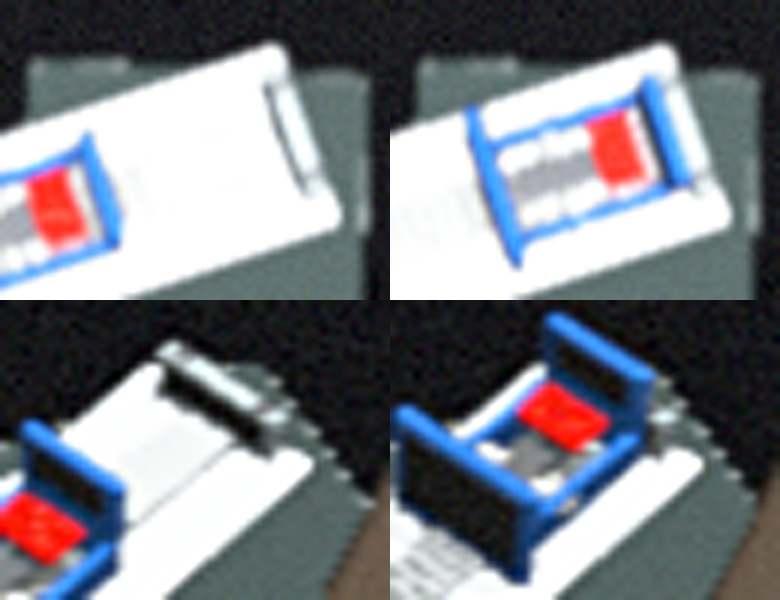

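Run:
```python
from h import *
v=np.load("rack.npy");X=np.array([np.cos(v[2]),np.sin(v[2]),0]);Y=np.array([-X[1],X[0],0])
def inv(n,px,z):
    return (least_squares(lambda q:proj(n,np.array([v[0],v[1],z])+q[0]*X+q[1]*Y)-px,[.1,0]).x*1e3).round(1)
T=lambda u,w:np.array([245+(u+.5)/6-.5,175+(w+.5)/6-.5])
S=lambda u,w:np.array([255+(u+.5)*50/390-.5,182+(w+.5)*42/300-.5])
for p in((277,80),(316,180)):print("endstop top front edge, top view",inv("top",T(*p),.037))
for p in((160,362),(262,432)):print("endstop top front edge, scene",inv("scene",S(*p),.037))
for p in((665,78),(692,180)):print("rear plate top outer edge, top view",inv("top",T(p[0]-390,p[1]),.072))
for p in((556,314),(655,377)):print("rear plate top outer edge, scene",inv("scene",S(p[0]-390,p[1]),.072))
for p in((270,42),(340,222)):print("deck end",inv("top",T(*p),.008))
```

```text
endstop top front edge, top view [151.   24.1]
endstop top front edge, top view [152.6 -23.4]
endstop top front edge, scene [ 22.6 -73.2]
endstop top front edge, scene [  22.4 -121.7]
rear plate top outer edge, top view [145.8  20.4]
rear plate top outer edge, top view [142.3 -24.6]
rear plate top outer edge, scene [ 22. -74.]
rear plate top outer edge, scene [  23.4 -118.9]
deck end [157.6  45.7]
deck end [160.5 -42.2]
```

Run:
```python
from h import *
v=np.load("rack.npy");X=np.array([np.cos(v[2]),np.sin(v[2]),0]);Y=np.array([-X[1],X[0],0])
def inv(n,px,z):
    return (least_squares(lambda q:proj(n,np.array([v[0],v[1],z])+q[0]*X+q[1]*Y)-px,[.1,0]).x*1e3).round(1)
S=lambda u,w:np.array([255+(u+.5)*50/390-.5,182+(w-300+.5)*42/300-.5])
for p in((158,362),(262,432)):print("endstop top front edge, scene",inv("scene",S(*p),.037))
for p in((556,314),(655,377)):print("rear plate top outer edge, scene",inv("scene",S(p[0]-390,p[1]),.072))
for p in((312,462),):print("deck end",inv("scene",S(*p),.008))
```

```text
endstop top front edge, scene [140.2  28.2]
endstop top front edge, scene [138.6 -26.2]
rear plate top outer edge, scene [139.2  25.8]
rear plate top outer edge, scene [138.9 -24. ]
deck end [158.5 -38.4]
```

```bash
python3 -c "
from bench import ctrl,readout
print(readout.state()['clock']);print(ctrl.close_job())"
```

```text
11.1
the job is handed in; nothing more can be done
None
```

The stop is back at the end of its bar, and I handed the job in at 11.1 s. With the fingers shut, I pressed the red pad fully down (15 N at its hard end). I kept it down while pushing the stop about 78 mm along +x, until it stalled hard at 39 N. Then I eased the push, lifted straight off the pad and moved the arm clear.

**Checks that agreed:**
- The stop's final position in the top and scene pictures matches where it stalled (pad at about 117 mm on the rack).
- The pad was seen up again in the last wrist view.
- Before/after difference images show only the stop changed; the bottles and everything else look unmoved.
- The robot touches nothing.

**Check that disagreed:** the gap between the stop and the end stop is not confirmed by both cameras. The scene camera shows them touching to within about 1 mm. My edge picks in the blurrier top view gave an apparent gap of 6–10 mm. The pad also sits about 4 mm short of where I expected it from the given dimensions. I took the hard stall with the pad fully down as the deciding evidence, and did not press and push a second time.

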